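# Lever open the blue stone case with the case knife

## Robot

A 6-joint arm with a two-finger parallel gripper is mounted at the origin on a cart in front of the work surface, level with it; the furniture and walls round the work are solid. World frame = base frame: x ahead of the robot, y to its left, z up, the work surface at z = 0. Lengths are in m, angles in rad, forces in N, time in s.
With the tool pointing down it reaches from about 0.375 to 0.9 m from the base axis. Payload 3.1 kg.
Tool frame: the origin (TCP) lies on the centre line of the jaws, within the pads' length; the fingertips stand robot.tip_reach ahead of it and the grasp point (between the pads) lies 8 mm behind it (robot.tip_reach is the distance from the TCP to the fingertips, in m); z points along the fingers, y is the line along which they close (so a half turn about z gives the same grasp; the last joint's range is limited). The gripper opens to 87 mm and grips with 3 to 60 N. Pads are 19 mm wide; open, the fingers measure 117 mm over their backs; the gripper's body (75 mm by 190 mm) begins 51 mm behind the grasp point.
Start: joints at [-1.367, 0.527, 1.433, -0, 1.181, -0.178], TCP at [0.233, -0.58, 0.234] pointing down, gripper open.
Joint ranges: [-3.08, 3.08], [-0.75, 2.2], [0.22, 2.44], [-1.43, 4.57], [0, 2.65], [-2.85, 2.85]. Speed limits (rad/s): [2.79, 2.79, 3.14, 3.14, 3.14, 3.14].

## Interface

Orientations are given as a unit quaternion [x, y, z, w].
In Python, from rig import robot gives the robot as it stands.
- The arm moves only by the tool jog_arm, never from a script. Its argument "motion" is one flat list of numbers, 7 for each row, row after row: the shift along the tool's x, y, z scaled (see below), then the turn, a rotation vector about the tool's x, y, z scaled (see below), then the gripper's target within -1 to 1 (shut at 1, half-way at 0, fully open at -1). In form: [x, y, z, rx, ry, rz, hand, x, y, z, rx, ry, rz, hand, ...]. A call has 1 to 12 rows; each row shifts and turns the commanded pose from where the row before left it, along the tool's axes as they then stand; what a row does not reach is not made up. The controller multiplies each number of a shift by 4 cm and each number of a turn by 4 degrees. A row lasts 1/8 s, in which the tool goes at most 62.5 mm and 10.7 degrees, less where a joint would pass 70% of its speed; a pose out of reach is approached as far as the arm can. A call with a number of a shift or a turn outside -1 to 1 is refused whole. A call with a gripper value outside its range is refused whole. The fingers move at their own pace and stop on an object; "grip_force" is the grip in N (left out, the last holds). Time passes only in rows, so rows that do not move let the fingers close. It gives the time, the measured TCP pose, the force, the opening and the grip force at its end, in the units of the state.
- robot.get_obs(): the state, without advancing time (a new reading comes with each control period).
- robot.camera(name): name is "scene" or "top" or "wrist"; returns the picture (384x512x3 uint8, blue, green, red); there is no depth.
- robot.calibration(name): a dict with "fx", "fy", "cx", "cy" (pixels), "R" (3x3) and "t" (3): a world point X has camera coordinates R X + t; the wrist camera has in their place "T_tool_cam" (4x4, takes a point from camera to tool coordinates, whose origin is the TCP and whose axes are the flange's). Camera axes: x right, y down, z forward; pixel columns grow to the right and rows downward; lengths in m; the calibration is good to about 2 mm. A picture is of the moment at which its call begins: read the wrist's pose just before it. calibration takes no time and is no camera call.
- robot.hand_in(): hands the job in; it is judged then, once.
The state is a dict: "time": time; "q": joint angles; "joint_velocities": joint speeds; "joint_torque": joint torques, N m; "position": TCP position; "tool_rot": TCP orientation; "ft_force": force on the tool from outside, world axes, zero at the start; "moment": the same for the moment, N m; "grip_width": finger opening in m; "grip_force": force on a finger pad.
Only numpy, scipy, OpenCV 4.12 (cv2) and the standard library are available. Lean on these libraries where they do the work, as an engineer would, in place of code of your own. Each camera call takes 0.05 s, during which the arm holds its last target. There are 200 camera calls.

## Task

Pick up the red-handled case knife, put its blade into the slot under the front edge of the blue lid and lever that stone case open until the lid stands up by 40 degrees or more; the lid must be moved by the knife, and the gripper must not touch the blue case. Then draw the blade out, leaving the lid standing open, and lay the knife down on the bench. Leave the yellow-lidded case shut.

Things in the scene. Friction and masses are not known exactly. Their poses are not given: they have to be found in the camera images.
- case_knife: Knife lying on the board: flat-sided red handle 90 long x 16 wide x 20 mm high (grasp across the 16 mm at mid-length) and a flat blunt steel blade 12 wide x 2.4 mm thick standing 65 mm out of one end; about 80 g. Origin: centre of the handle's underside; x towards the blade, z up. The blade is level, its mid-plane at z = 0.010, its tip at x = 0.110. The board's top is z = 0.
- blue_case: Blue-lidded case, fixed: 90 deep (x), 110 wide (y), body 46 mm high, flush lid 7 mm thick on it; its yellow-lidded twin stands left or right of it. Origin: centre of underside; x from slotted front to hinged back, z up. Front face x = -0.045; slot in it y = +-0.037, from wall top z = 0.033 to lid underside z = 0.046; hollow behind, nothing above z = 0.025.
- blue_lid (a joint): Hinge of the blue lid, rad: 0 shut, grows as the front edge rises, stop at 1.7. Axis along the case's y at x = 0.045, z = 0.046 in the case's frame. The hinge has friction: the lid stays at whatever angle it is left; 1 to 1.5 N upward near the front edge moves it.
- yellow_lid (a joint): The same hinge of the yellow-lidded case, 0 shut.
Things that resemble listed ones, but are neither listed nor needed, are in the scene too. Of the things that look like the blue_case, the larger one is meant.

How it is judged:
By the outcome, as a careful person would: the job done as asked, in the order asked, and still so for the second after the job is handed in, with the robot touching nothing.
It also fails if it takes over 54 s, if anything falls off the work surface, if the arm or the gripper's body presses on something with over 40 N, if the wrist force passes 120 N, or if a joint passes its speed limit or range.

## Working session

There is one attempt and no reset: what is moved stays moved. The work goes in short steps, Python scripts to look and compute and a tool call to move; the robot and the scene stay as the last step left them, time stands still between calls to the robot, and variables do not carry over. Pictures are saved under pics/ and viewed, at most 10 in all, crops included, and the job is handed in when it is done.

Besides the shell and the picture viewer there is one more tool, called after ">>>" in YAML: its name, and indented under it one key for each argument. jog_arm: Moves the arm, as the interface text tells. Shifts and turns lie within -1 to 1; 1 stands for 4 cm of shift or 4 degrees of turn. Its arguments: {"type":"object","properties":{"motion":{"type":"array","items":{"type":"number"}},"grip_force":{"type":"number"}},"required":["motion"]}

```bash
mkdir -p pics; ls
python3 - <<'E'
from rig import robot
import cv2
o=robot.get_obs(); print(o, robot.tip_reach)
for n in("scene","top"):
    im=robot.camera(n); cv2.imwrite(f"pics/{n}0.png",im); print(n,robot.calibration(n))
print(robot.calibration("wrist"))
E
```

```text
pics
{'time': 0.0, 'q': array([-1.36751676e+00,  5.28483556e-01,  1.43387070e+00, -2.55674402e-06,
        1.18141720e+00, -1.78491877e-01]), 'joint_velocities': array([-0.00089289, -0.00081707,  0.00017156,  0.00239619,  0.00106718,
       -0.00088265]), 'joint_torque': array([ 1.56794413e-04, -4.40042102e+01, -1.76592761e+01,  6.33917539e-02,
        5.82741061e-02, -1.61980224e-04]), 'position': array([ 0.23274088, -0.57929444,  0.23257099]), 'tool_rot': array([ 9.81835898e-01,  1.89728970e-01, -1.46836288e-05, -1.08930651e-03]), 'ft_force': array([-0.59746598, -0.69754247, -0.24886463]), 'moment': array([-0.06163258, -0.02959519, -0.02516379]), 'grip_force': 0.0, 'grip_width': 0.08690390484297464} 0.011
scene {'fx': 394.8723415430432, 'fy': 394.8723415430432, 'cx': 254.90312155702452, 'cy': 185.88341232190936, 'R': array([[-0.7082158 , -0.70599024, -0.00285616],
       [-0.45544886,  0.4599683 , -0.76223061],
       [ 0.53944112, -0.53852293, -0.64729926]]), 't': array([0.448497  , 0.2948354 , 0.65612506])}
top {'fx': 369.849714178943, 'fy': 369.849714178943, 'cx': 250.2367612315814, 'cy': 189.2047437501988, 'R': array([[-0.00585589, -0.99994249, -0.00898462],
       [-0.98863246,  0.00713907, -0.15018284],
       [ 0.15023835,  0.00800304, -0.98861741]]), 't': array([0.09539525, 0.57670816, 0.83134602])}
{'fx': 281.43371733915643, 'fy': 281.43371733915643, 'cx': 262.35784093675915, 'cy': 186.92205258724164, 'T_tool_cam': array([[-1.09437267e-03, -9.68294276e-01, -2.49809924e-01,
         6.82786890e-02],
       [ 9.99998825e-01, -7.91504804e-04, -1.31284543e-03,
         1.44553322e-04],
       [ 1.07349496e-03, -2.49811067e-01,  9.68294004e-01,
        -1.50635051e-01],
       [ 0.00000000e+00,  0.00000000e+00,  0.00000000e+00,
         1.00000000e+00]])}
```

View pics/scene0.png

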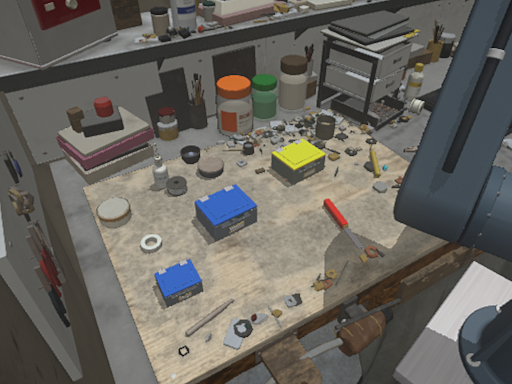

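View pics/top0.png

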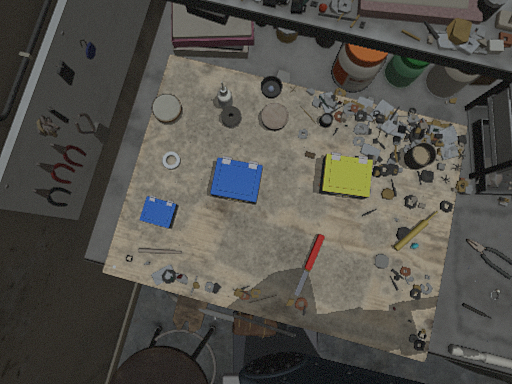

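Big blue case in top view at (237,180), hinge tabs at its back (image top); small decoy at (158,212); yellow at (347,175). The knife's red handle runs (320,237)–(307,270), with the blade pointing toward the robot to (297,295).

```bash
cat > h.py <<'E'
import numpy as np, cv2
from scipy.spatial.transform import Rotation as Ro
from rig import robot
def cam(n,obs=None):
    c=robot.calibration(n)
    if n=="wrist":
        T=np.eye(4);T[:3,:3]=Ro.from_quat(obs["tool_rot"]).as_matrix();T[:3,3]=obs["position"]
        T=T@c["T_tool_cam"];R=T[:3,:3];C=T[:3,3]
    else: R=c["R"].T;C=-R@c["t"]
    return c,R,C
def ray(n,p,obs=None):
    c,R,C=cam(n,obs);p=np.atleast_2d(p).astype(float)
    d=np.c_[(p[:,0]-c["cx"])/c["fx"],(p[:,1]-c["cy"])/c["fy"],np.ones(len(p))]@R.T
    return C,d
def plane(n,p,z,obs=None):
    C,d=ray(n,p,obs);return C+d*((z-C[2])/d[:,2])[:,None]
def tri(views): # [(C,d)] -> point, gap
    A=0;b=0
    for C,d in views:
        d=d/np.linalg.norm(d);P=np.eye(3)-np.outer(d,d);A=A+P;b=b+P@C
    X=np.linalg.solve(A,b);return X,[np.linalg.norm(np.cross(X-C,d/np.linalg.norm(d))) for C,d in views]
def blobs(im,lo,hi,n=1):
    h=cv2.cvtColor(im,cv2.COLOR_BGR2HSV);m=cv2.inRange(h,lo,hi)
    if lo[0]==0:m|=cv2.inRange(h,(174,lo[1],lo[2]),(180,255,255))
    c=cv2.findContours(m,cv2.RETR_EXTERNAL,cv2.CHAIN_APPROX_NONE)[0]
    return sorted(c,key=cv2.contourArea)[::-1][:n]
RED=((0,150,90),(8,255,255));BLUE=((105,150,100),(125,255,255))
E
python3 - <<'E'
from h import *
np.set_printoptions(precision=4,suppress=True)
V={}
for n in("scene","top"):
    im=cv2.imread(f"pics/{n}0.png")
    for nm,col,z in(("red",RED,.02),("blue",BLUE,.053)):
        for c in blobs(im,*col,n=3)[:3]:
            r=cv2.minAreaRect(c);M=cv2.moments(c)
            if cv2.contourArea(c)<100: continue
            if n=="scene" and r[0][1]<130: continue
            ce=[M["m10"]/M["m00"],M["m01"]/M["m00"]]
            q=plane(n,cv2.boxPoints(r),z)
            print(n,nm,cv2.contourArea(c),np.array(ce),plane(n,ce,z)[0])
            if n=="top":print(q[:,:2], np.linalg.norm(np.diff(q,axis=0),axis=1))
            V.setdefault(nm,{}).setdefault(n,ce)
for k,v in V.items(): print(k,tri([(ray(n,p)[0],ray(n,p)[1][0]) for n,p in v.items()]))
E
```

```text
scene red 148.5 [335.4568 211.8092] [ 0.4279 -0.0552  0.02  ]
scene blue 1221.0 [225.4425 204.9872] [0.5963 0.1292 0.053 ]
scene blue 879.0 [177.3733 278.2947] [0.5123 0.3226 0.053 ]
top red 191.5 [314.2185 252.0453] [ 0.4294 -0.0588  0.02  ]
[[ 0.3925 -0.0342]
 [ 0.4727 -0.0706]
 [ 0.467  -0.0841]
 [ 0.3869 -0.0475]] [0.0881 0.0147 0.0881]
top blue 1523.5 [235.9402 180.5104] [0.5969 0.125  0.053 ]
[[0.5664 0.1858]
 [0.6541 0.1709]
 [0.6331 0.0631]
 [0.5461 0.0795]] [0.089  0.1098 0.0885]
top blue 640.0 [157.249  212.3917] [0.523  0.3081 0.053 ]
[[0.5073 0.3492]
 [0.5632 0.3353]
 [0.5429 0.2657]
 [0.4874 0.2802]] [0.0575 0.0725 0.0573]
red (array([ 0.4297, -0.0592,  0.016 ]), [np.float64(0.0004144391815628356), np.float64(0.00041443918156285883)])
blue (array([0.5984, 0.126 , 0.0492]), [np.float64(0.0011804265645331256), np.float64(0.0011804265645331614)])
```

```bash
cat >> h.py <<'E'
def down(yaw,pitch=0):
    return Ro.from_euler("z",yaw,degrees=True)*Ro.from_euler("x",180,degrees=True)*Ro.from_euler("y",pitch,degrees=True)
def plan(pos,R,hand,turn=None,n=None,cmd=None):
    """print jog rows from here to (pos,R); turn = signed tool-z turn (deg) to force the way round"""
    o=robot.get_obs();p0,R0=cmd if cmd else (o["position"],Ro.from_quat(o["tool_rot"]))
    rv=(R0.inv()*R).as_rotvec(degrees=True)
    if turn and rv[2]*turn<0: rv=rv-360*rv/np.linalg.norm(rv)
    d=np.asarray(pos)-p0
    nt=int(np.ceil(max(np.linalg.norm(d)/.039,np.abs(rv).max()/3.95,1)));n=n or nt
    rows=[]
    for k in range(n):
        Rk=R0*Ro.from_rotvec(rv*k/n,degrees=True)
        rows.append(list(np.round(np.r_[Rk.inv().apply(d/n)/.04,rv/n/4,hand],2)))
    print("n",n,"at",np.round(p0,4),"d",np.round(d,4),"rv",np.round(rv,1))
    for i in range(0,n,12): print(",".join(f"{x:g}" for r in rows[i:i+12] for x in r))
E
python3 -c "
from h import *
plan([.429,-.0585,.12],down(155.6),-1,turn=-1)"
```

```text
n 34 at [ 0.2328 -0.5794  0.2327] d [ 0.1962  0.5209 -0.1127] rv [-0.000e+00 -1.000e-01 -1.337e+02]
0.28,-0.3,0.08,-0,-0,-0.98,-1,0.3,-0.28,0.08,-0,-0,-0.98,-1,0.32,-0.26,0.08,-0,-0,-0.98,-1,0.33,-0.24,0.08,-0,-0,-0.98,-1,0.35,-0.22,0.08,-0,-0,-0.98,-1,0.36,-0.19,0.08,-0,-0,-0.98,-1,0.37,-0.17,0.08,-0,-0,-0.98,-1,0.38,-0.14,0.08,-0,-0,-0.98,-1,0.39,-0.11,0.08,-0,-0,-0.98,-1,0.4,-0.09,0.08,-0,-0,-0.98,-1,0.41,-0.06,0.08,-0,-0,-0.98,-1,0.41,-0.03,0.08,-0,-0,-0.98,-1
0.41,-0,0.08,-0,-0,-0.98,-1,0.41,0.03,0.08,-0,-0,-0.98,-1,0.41,0.05,0.08,-0,-0,-0.98,-1,0.4,0.08,0.08,-0,-0,-0.98,-1,0.39,0.11,0.08,-0,-0,-0.98,-1,0.39,0.14,0.08,-0,-0,-0.98,-1,0.38,0.16,0.08,-0,-0,-0.98,-1,0.36,0.19,0.08,-0,-0,-0.98,-1,0.35,0.21,0.08,-0,-0,-0.98,-1,0.33,0.24,0.08,-0,-0,-0.98,-1,0.32,0.26,0.08,-0,-0,-0.98,-1,0.3,0.28,0.08,-0,-0,-0.98,-1
0.28,0.3,0.08,-0,-0,-0.98,-1,0.26,0.32,0.08,-0,-0,-0.98,-1,0.24,0.33,0.08,-0,-0,-0.98,-1,0.21,0.35,0.08,-0,-0,-0.98,-1,0.19,0.36,0.08,-0,-0,-0.98,-1,0.16,0.38,0.08,-0,-0,-0.98,-1,0.14,0.39,0.08,-0,-0,-0.98,-1,0.11,0.39,0.08,-0,-0,-0.98,-1,0.08,0.4,0.08,-0,-0,-0.98,-1,0.05,0.41,0.08,-0,-0,-0.98,-1
```

>>> jog_arm:
  motion: [0.28, -0.3, 0.08, 0, 0, -0.98, -1, 0.3, -0.28, 0.08, 0, 0, -0.98, -1, 0.32, -0.26, 0.08, 0, 0, -0.98, -1, 0.33, -0.24, 0.08, 0, 0, -0.98, -1, 0.35, -0.22, 0.08, 0, 0, -0.98, -1, 0.36, -0.19, 0.08, 0, 0, -0.98, -1, 0.37, -0.17, 0.08, 0, 0, -0.98, -1, 0.38, -0.14, 0.08, 0, 0, -0.98, -1, 0.39, -0.11, 0.08, 0, 0, -0.98, -1, 0.4, -0.09, 0.08, 0, 0, -0.98, -1, 0.41, -0.06, 0.08, 0, 0, -0.98, -1, 0.41, -0.03, 0.08, 0, 0, -0.98, -1]

```text
time: 1.6
position: [0.3023, -0.3952, 0.1947]
tool_rot: [0.824, 0.567, 0.0, -0.0]
ft_force: [0.2, -0.5, 0.3]
grip_width: 0.0873
grip_force: 0.0
```

>>> jog_arm:
  motion: [0.41, 0, 0.08, 0, 0, -0.98, -1, 0.41, 0.03, 0.08, 0, 0, -0.98, -1, 0.41, 0.05, 0.08, 0, 0, -0.98, -1, 0.4, 0.08, 0.08, 0, 0, -0.98, -1, 0.39, 0.11, 0.08, 0, 0, -0.98, -1, 0.39, 0.14, 0.08, 0, 0, -0.98, -1, 0.38, 0.16, 0.08, 0, 0, -0.98, -1, 0.36, 0.19, 0.08, 0, 0, -0.98, -1, 0.35, 0.21, 0.08, 0, 0, -0.98, -1, 0.33, 0.24, 0.08, 0, 0, -0.98, -1, 0.32, 0.26, 0.08, 0, 0, -0.98, -1, 0.3, 0.28, 0.08, 0, 0, -0.98, -1]

```text
time: 3.1
position: [0.3732, -0.2113, 0.1566]
tool_rot: [0.528, 0.849, 0.0, 0.0]
ft_force: [-0.4, 0.1, 0.3]
grip_width: 0.0871
grip_force: 0.0
```

>>> jog_arm:
  motion: [0.28, 0.3, 0.08, 0, 0, -0.98, -1, 0.26, 0.32, 0.08, 0, 0, -0.98, -1, 0.24, 0.33, 0.08, 0, 0, -0.98, -1, 0.21, 0.35, 0.08, 0, 0, -0.98, -1, 0.19, 0.36, 0.08, 0, 0, -0.98, -1, 0.16, 0.38, 0.08, 0, 0, -0.98, -1, 0.14, 0.39, 0.08, 0, 0, -0.98, -1, 0.11, 0.39, 0.08, 0, 0, -0.98, -1, 0.08, 0.4, 0.08, 0, 0, -0.98, -1, 0.05, 0.41, 0.08, 0, 0, -0.98, -1]

```text
time: 4.35
position: [0.4319, -0.0582, 0.1245]
tool_rot: [0.213, 0.977, -0.0, 0.0]
ft_force: [-0.1, -0.3, -0.9]
grip_width: 0.087
grip_force: 0.0
```

Run:
```python
from h import *
np.set_printoptions(precision=4,suppress=True)
o=robot.get_obs();im=robot.camera("wrist");cv2.imwrite("pics/w1.png",im)
print(o["time"],o["position"],o["tool_rot"])
c=blobs(im,*RED)[0];r=cv2.minAreaRect(c);q=plane("wrist",cv2.boxPoints(r),.02,o)
print(r,q[:,:2],np.linalg.norm(np.diff(q,axis=0),axis=1),q.mean(0))
p=r[0];t=cv2.moments(blobs(cv2.imread("pics/top0.png"),*RED)[0]);ct=[t["m10"]/t["m00"],t["m01"]/t["m00"]]
a=ray("wrist",p,o);b=ray("top",ct);print(tri([(a[0],a[1][0]),(b[0],b[1][0])]))
```

```text
4.35 [ 0.4319 -0.0582  0.1245] [ 0.2129  0.9771 -0.      0.0001]
((260.5, 186.49996948242188), (14.999998092651367, 88.99998474121094), 0.0) [[ 0.4668 -0.084 ]
 [ 0.3887 -0.0474]
 [ 0.3944 -0.0352]
 [ 0.4729 -0.0707]] [0.0862 0.0135 0.0862] [ 0.4307 -0.0593  0.02  ]
(array([ 0.4294, -0.0588,  0.019 ]), [np.float64(0.00012283667664810558), np.float64(0.00012283667664813566)])
```

View pics/w1.png

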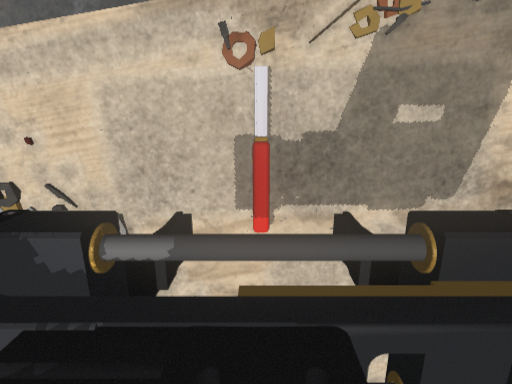

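Wrist view: handle vertical at column 260, rows 140–231; blade up to row 67; jaw space is clear.

>>> jog_arm:
  motion: [0.045, -0.035, 0.7, 0, 0, 0, -1, 0, 0, 0.7, 0, 0, 0, -1, 0, 0, 0.7, 0, 0, 0, -1, 0, 0, 0.4, 0, 0, 0, -1, 0, 0, 0.2, 0, 0, 0, -1, 0, 0, 0, 0, 0, 0, -1]

```text
time: 5.15
position: [0.4293, -0.0597, 0.0165]
tool_rot: [0.215, 0.977, 0.0, -0.0]
ft_force: [0.8, -0.2, 0.0]
grip_width: 0.0874
grip_force: 0.0
```

>>> jog_arm:
  motion: [0, 0, 0.06, 0, 0, 0, -0.2, 0, 0, 0, 0, 0, 0, 0.3, 0, 0, 0, 0, 0, 0, 1, 0, 0, 0, 0, 0, 0, 1, 0, 0, 0, 0, 0, 0, 1, 0, 0, 0, 0, 0, 0, 1, 0, 0, 0, 0, 0, 0, 1]
  grip_force: 45

```text
time: 6.02
position: [0.4294, -0.0598, 0.0143]
tool_rot: [0.215, 0.977, -0.0, 0.0]
ft_force: [0.5, -0.2, 0.2]
grip_width: 0.025
grip_force: 0.0
```

>>> jog_arm:
  motion: [0, 0, 0, 0, 0, 0, 1, 0, 0, 0, 0, 0, 0, 1, 0, 0, 0, 0, 0, 0, 1, 0, 0, 0, 0, 0, 0, 1]

```text
time: 6.52
position: [0.4294, -0.0598, 0.0143]
tool_rot: [0.215, 0.977, 0.0, -0.0]
ft_force: [-0.2, -0.8, -0.1]
grip_width: 0.0153
grip_force: 45.0
```

>>> jog_arm:
  motion: [0, 0, -0.6, 0, 0, 0, 1, 0, 0, -0.9, 0, 0, 0, 1, 0, 0, -0.9, 0, 0, 0, 1, 0, 0, -0.3, 0, 0, 0, 1]
  grip_force: 55

```text
time: 7.02
position: [0.4301, -0.0601, 0.1239]
tool_rot: [0.215, 0.977, -0.0, 0.002]
ft_force: [0.6, 0.2, -2.2]
grip_width: 0.0152
grip_force: 55.0
```

```bash
python3 -c "
from h import *
plan([.418,.1584,.12],down(-10.4),1,turn=1)"
```

```text
n 42 at [ 0.4301 -0.0601  0.1239] d [-0.0121  0.2185 -0.0039] rv [  0.3   0.  165.6]
0.06,0.11,0,0,0,0.99,1,0.07,0.11,0,0,0,0.99,1,0.08,0.11,0,0,0,0.99,1,0.08,0.1,0,0,0,0.99,1,0.09,0.09,0,0,0,0.99,1,0.1,0.09,0,0,0,0.99,1,0.1,0.08,0,0,0,0.99,1,0.11,0.07,0,0,0,0.99,1,0.11,0.07,0,0,0,0.99,1,0.12,0.06,0,0,0,0.99,1,0.12,0.05,0,0,0,0.99,1,0.12,0.04,0,0,0,0.99,1
0.13,0.03,0,0,0,0.99,1,0.13,0.02,0,0,0,0.99,1,0.13,0.02,0,0,0,0.99,1,0.13,0.01,0,0,0,0.99,1,0.13,-0,0,0,0,0.99,1,0.13,-0.01,0,0,0,0.99,1,0.13,-0.02,0,0,0,0.99,1,0.13,-0.03,0,0,0,0.99,1,0.12,-0.04,0,0,0,0.99,1,0.12,-0.05,0,0,0,0.99,1,0.12,-0.05,0,0,0,0.99,1,0.11,-0.06,0,0,0,0.99,1
0.11,-0.07,0,0,0,0.99,1,0.1,-0.08,0,0,0,0.99,1,0.1,-0.08,0,0,0,0.99,1,0.09,-0.09,0,0,0,0.99,1,0.09,-0.1,0,0,0,0.99,1,0.08,-0.1,0,0,0,0.99,1,0.07,-0.11,0,0,0,0.99,1,0.06,-0.11,0,0,0,0.99,1,0.06,-0.12,0,0,0,0.99,1,0.05,-0.12,0,0,0,0.99,1,0.04,-0.12,0,0,0,0.99,1,0.03,-0.13,0,0,0,0.99,1
0.02,-0.13,0,0,0,0.99,1,0.01,-0.13,0,0,0,0.99,1,0,-0.13,0,0,0,0.99,1,-0,-0.13,0,0,0,0.99,1,-0.01,-0.13,0,0,0,0.99,1,-0.02,-0.13,0,0,0,0.99,1
```

>>> jog_arm:
  motion: [0.06, 0.11, 0, 0, 0, 0.99, 1, 0.07, 0.11, 0, 0, 0, 0.99, 1, 0.08, 0.11, 0, 0, 0, 0.99, 1, 0.08, 0.1, 0, 0, 0, 0.99, 1, 0.09, 0.09, 0, 0, 0, 0.99, 1, 0.1, 0.09, 0, 0, 0, 0.99, 1, 0.1, 0.08, 0, 0, 0, 0.99, 1, 0.11, 0.07, 0, 0, 0, 0.99, 1, 0.11, 0.07, 0, 0, 0, 0.99, 1, 0.12, 0.06, 0, 0, 0, 0.99, 1, 0.12, 0.05, 0, 0, 0, 0.99, 1, 0.12, 0.04, 0, 0, 0, 0.99, 1]

```text
time: 8.52
position: [0.4253, 0.0028, 0.1214]
tool_rot: [0.591, 0.806, -0.0, -0.001]
ft_force: [0.9, 0.3, -1.0]
grip_width: 0.0154
grip_force: 55.0
```

>>> jog_arm:
  motion: [0.13, 0.03, 0, 0, 0, 0.99, 1, 0.13, 0.02, 0, 0, 0, 0.99, 1, 0.13, 0.02, 0, 0, 0, 0.99, 1, 0.13, 0.01, 0, 0, 0, 0.99, 1, 0.13, 0, 0, 0, 0, 0.99, 1, 0.13, -0.01, 0, 0, 0, 0.99, 1, 0.13, -0.02, 0, 0, 0, 0.99, 1, 0.13, -0.03, 0, 0, 0, 0.99, 1, 0.12, -0.04, 0, 0, 0, 0.99, 1, 0.12, -0.05, 0, 0, 0, 0.99, 1, 0.12, -0.05, 0, 0, 0, 0.99, 1, 0.11, -0.06, 0, 0, 0, 0.99, 1]

```text
time: 10.02
position: [0.4222, 0.0652, 0.1214]
tool_rot: [0.866, 0.5, -0.001, -0.001]
ft_force: [0.2, -1.0, -0.7]
grip_width: 0.0155
grip_force: 55.0
```

>>> jog_arm:
  motion: [0.11, -0.07, 0, 0, 0, 0.99, 1, 0.1, -0.08, 0, 0, 0, 0.99, 1, 0.1, -0.08, 0, 0, 0, 0.99, 1, 0.09, -0.09, 0, 0, 0, 0.99, 1, 0.09, -0.1, 0, 0, 0, 0.99, 1, 0.08, -0.1, 0, 0, 0, 0.99, 1, 0.07, -0.11, 0, 0, 0, 0.99, 1, 0.06, -0.11, 0, 0, 0, 0.99, 1, 0.06, -0.12, 0, 0, 0, 0.99, 1, 0.05, -0.12, 0, 0, 0, 0.99, 1, 0.04, -0.12, 0, 0, 0, 0.99, 1, 0.03, -0.13, 0, 0, 0, 0.99, 1]

```text
time: 11.52
position: [0.4192, 0.1272, 0.1214]
tool_rot: [0.994, 0.108, -0.001, -0.0]
ft_force: [0.1, -0.0, -0.9]
grip_width: 0.0157
grip_force: 55.0
```

>>> jog_arm:
  motion: [0.02, -0.13, 0, 0, 0, 0.99, 1, 0.01, -0.13, 0, 0, 0, 0.99, 1, 0, -0.13, 0, 0, 0, 0.99, 1, 0, -0.13, 0, 0, 0, 0.99, 1, -0.01, -0.13, 0, 0, 0, 0.99, 1, -0.02, -0.13, 0, 0, 0, 0.99, 1]

```text
time: 12.28
position: [0.4177, 0.1585, 0.1213]
tool_rot: [0.995, -0.098, -0.001, 0.0]
ft_force: [0.1, -0.2, -0.9]
grip_width: 0.0157
grip_force: 55.0
```

Run:
```python
from h import *
np.set_printoptions(precision=4,suppress=True)
o=robot.get_obs();im=robot.camera("wrist")
print(o["time"],o["position"],Ro.from_quat(o["tool_rot"]).as_matrix()[:,0],o["q"])
c=blobs(im,*BLUE)[0];r=cv2.minAreaRect(c);q=plane("wrist",cv2.boxPoints(r),.053,o)
print(r,q[:,:2],np.linalg.norm(np.diff(q,axis=0),axis=1),q.mean(0))
s=robot.camera("scene")[130:290,120:330]
s=cv2.resize(s,None,fx=1.9,fy=1.9,interpolation=cv2.INTER_CUBIC)
s=cv2.copyMakeBorder(s,0,384-s.shape[0],0,0,cv2.BORDER_CONSTANT)
cv2.imwrite("pics/m2.png",cv2.resize(np.hstack([im,s[:, :399]]),(800,338)))
```

```text
12.275 [0.4177 0.1585 0.1213] [ 0.9806 -0.196  -0.0022] [ 0.1116  0.4911  1.9743 -0.      0.6785  1.8796]
((48.0029411315918, 99.96176147460938), (102.00634765625, 75.69944763183594), 4.39870548248291) [[0.5108 0.3496]
 [0.5598 0.3223]
 [0.5404 0.2525]
 [0.4898 0.2752]] [0.056  0.0725 0.0555] [0.5252 0.2999 0.053 ]
```

View pics/m2.png

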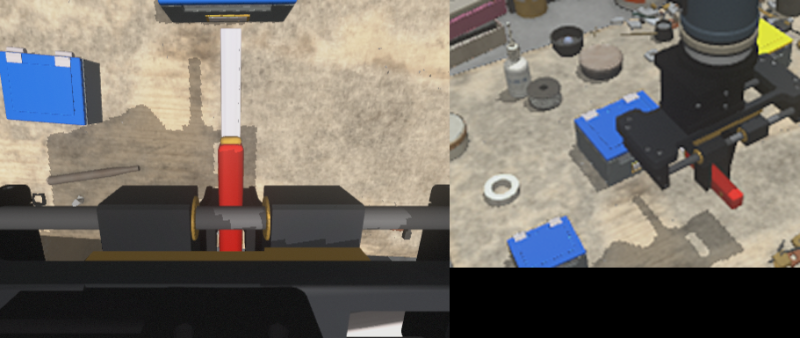

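Wrist view shows the blade in line with the lid's front (blade column ~231, lid 158–298 in the mosaic). Scene view confirms the knife is held level before the big blue case. Checking the tip and front-edge numbers next.

Run:
```python
from h import *
np.set_printoptions(precision=4,suppress=True)
o=robot.get_obs();im=robot.camera("wrist");cv2.imwrite("pics/w3.png",im)
c=robot.calibration("wrist");Ti=np.linalg.inv(c["T_tool_cam"])
for P in([.11,0,.0043,1],[.045,0,.0043,1]):
    x=Ti@P;print("pred",c["cx"]+c["fx"]*x[0]/x[2],c["cy"]+c["fy"]*x[1]/x[2])
h=cv2.cvtColor(im,cv2.COLOR_BGR2HSV);m=cv2.inRange(h,(0,0,165),(180,45,255));m[:,:230]=0;m[:,300:]=0;m[180:]=0
b=max(cv2.findContours(m,0,1)[0],key=cv2.contourArea);print("blade",cv2.boundingRect(b),cv2.minAreaRect(b))
mb=cv2.inRange(h,*BLUE);mb[15:]=0;mb[:,:140]=0;mb[:,400:]=0
ys,xs=np.nonzero(mb)
for y in np.unique(ys): print(y,xs[ys==y].min(),xs[ys==y].max())
y=ys.max()+1
for z in(.046,.053): print(z,plane("wrist",[[182,y],[338,y]],z,o))
p=plane("top",[[211.9,196.7],[254,203]],.053);print(p)
```

```text
pred 262.53601400964317 27.331127806532123
pred 262.6457728085263 157.64502845604952
blade (251, 32, 49, 124) ((275.0, 93.49999237060547), (47.99999237060547, 122.99998474121094), 0.0)
0 181 338
1 181 337
2 182 337
3 182 335
0.046 [[0.57   0.1869 0.046 ]
 [0.5485 0.0783 0.046 ]]
0.053 [[0.5674 0.1856 0.053 ]
 [0.5465 0.0804 0.053 ]]
[[0.5589 0.1813 0.053 ]
 [0.5434 0.083  0.053 ]]
```

>>> jog_arm:
  motion: [0, 0, 0.6, 0, 0, 0, 1, 0, 0, 0.7, 0, 0, 0, 1, 0, 0, 0.5, 0, 0, 0, 1, 0, 0, 0.14, 0, 0, 0, 1, 0, 0, 0, 0, 0, 0, 1]

```text
time: 13.05
position: [0.4183, 0.1583, 0.0445]
tool_rot: [0.995, -0.097, -0.0, 0.0]
ft_force: [0.5, -0.1, -0.6]
grip_width: 0.0156
grip_force: 55.0
```

Run:
```python
from h import *
o=robot.get_obs();print(o["time"],o["position"])
s=robot.camera("scene");c=robot.calibration("scene");Rt=Ro.from_quat(o["tool_rot"])
cv2.imwrite("pics/s4.png",cv2.resize(s[170:260,180:310],None,fx=6,fy=6,interpolation=cv2.INTER_CUBIC))
for P in([.108,0,.0043],[.045,0,.0043],[-.045,0,.0143],[-.045,0,-.0057]):
    x=c["R"]@(Rt.apply(P)+o["position"])+c["t"];u=np.array([c["cx"]+c["fx"]*x[0]/x[2],c["cy"]+c["fy"]*x[1]/x[2]]);print(u,(u-[180,170])*6)
```

```text
13.05 [0.4183264  0.15829766 0.04451558]
[245.51887048 227.61816995] [393.11322289 345.7090197 ]
[262.43331023 246.36552275] [494.59986136 458.19313649]
[289.47290762 279.88709255] [656.83744574 659.32255533]
[290.0428539  273.35260496] [660.25712338 620.11562977]
```

View pics/s4.png

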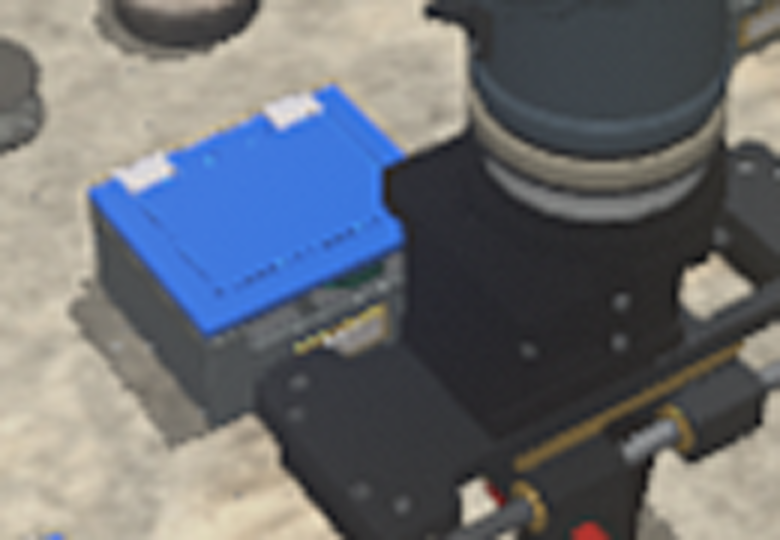

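The scene view shows the slot (around (350,270) in the crop), with the blade hidden behind the gripper. Inserting in small steps and watching the force.

>>> jog_arm:
  motion: [0.3, 0, 0.02, 0, 0, 0, 1, 0.3, 0, 0, 0, 0, 0, 1, 0.2, 0, 0, 0, 0, 0, 1, 0.1, 0, 0, 0, 0, 0, 1, 0.1, 0, 0, 0, 0, 0, 1]

```text
time: 13.72
position: [0.4577, 0.1506, 0.0439]
tool_rot: [0.995, -0.097, -0.0, 0.0]
ft_force: [0.4, -0.4, -1.6]
grip_width: 0.0156
grip_force: 55.0
```

Run:
```python
from h import *
o=robot.get_obs();print(o["time"],o["position"],o["ft_force"])
w=robot.camera("wrist");cv2.imwrite("pics/w5.png",cv2.resize(w[:200,130:400],None,fx=2.9,fy=2.9,interpolation=cv2.INTER_CUBIC))
```

```text
13.725 [0.4576668  0.15062012 0.04394829] [ 0.42614532 -0.35185708 -1.55230763]
```

View pics/w5.png

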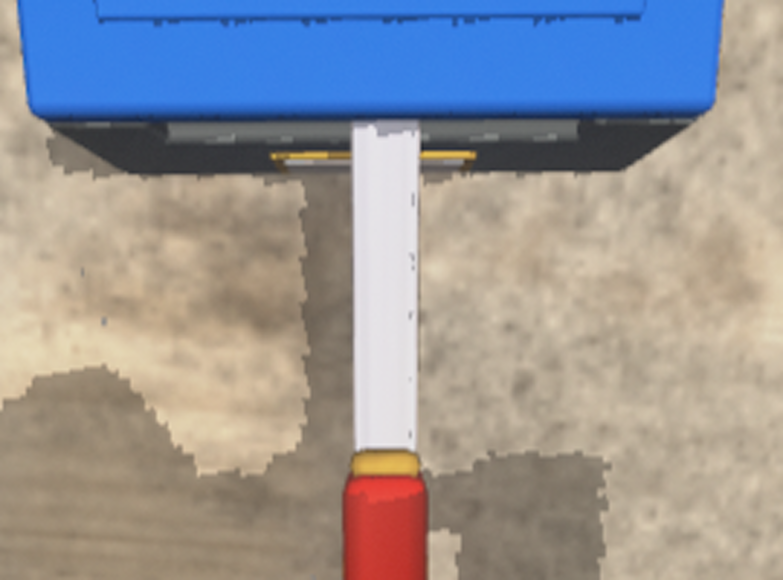

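The blade enters under the lid edge at (385,122), centred in the slot (165–578), with no contact force. Continuing the insertion.

>>> jog_arm:
  motion: [0.15, 0, 0, 0, 0, 0, 1, 0.15, 0, 0, 0, 0, 0, 1, 0.15, 0, 0, 0, 0, 0, 1, 0.15, 0, 0, 0, 0, 0, 1, 0.1, 0, 0, 0, 0, 0, 1, 0, 0, 0, 0, 0, 0, 1]

```text
time: 14.52
position: [0.4856, 0.1452, 0.044]
tool_rot: [0.995, -0.097, 0.0, -0.0]
ft_force: [0.4, 0.2, -0.7]
grip_width: 0.0155
grip_force: 55.0
```

>>> jog_arm:
  motion: [0, 0, -0.15, 0, 0, 0, 1, 0, 0, -0.25, 0, 0, 0, 1, 0, 0, -0.25, 0, 0, 0, 1, 0, 0, -0.25, 0, 0, 0, 1]

```text
time: 15.02
position: [0.4848, 0.1453, 0.0808]
tool_rot: [0.995, -0.097, -0.0, 0.0]
ft_force: [-0.2, -0.3, -2.8]
grip_width: 0.0154
grip_force: 55.0
```

>>> jog_arm:
  motion: [0, 0, -0.25, 0, 0, 0, 1, 0, 0, -0.25, 0, 0, 0, 1, 0, 0, -0.25, 0, 0, 0, 1, 0, 0, -0.25, 0, 0, 0, 1, 0, 0, -0.2, 0, 0, 0, 1, 0, 0, 0, 0, 0, 0, 1]

```text
time: 15.78
position: [0.4862, 0.1453, 0.1289]
tool_rot: [0.995, -0.097, 0.001, -0.0]
ft_force: [-1.1, -1.2, -1.9]
grip_width: 0.0157
grip_force: 55.0
```

Run:
```python
from h import *
o=robot.get_obs();print(o["time"],o["position"],o["ft_force"])
w=robot.camera("wrist");s=robot.camera("scene")[120:312,120:376]
cv2.imwrite("pics/m6.png",cv2.resize(np.hstack([w,cv2.resize(s,(512,384))]),(800,300)))
```

```text
15.775 [0.48619124 0.1453304  0.12889583] [-1.051988   -1.21474654 -1.85899555]
```

View pics/m6.png

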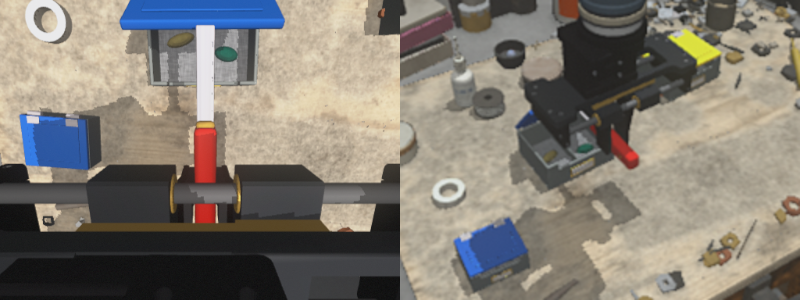

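Lid is well up and resting on the blade tip; yellow shut. Now drawing the blade straight out.

>>> jog_arm:
  motion: [-0.2, 0, 0, 0, 0, 0, 1, -0.3, 0, 0, 0, 0, 0, 1, -0.4, 0, 0, 0, 0, 0, 1, -0.5, 0, 0, 0, 0, 0, 1, -0.5, 0, 0, 0, 0, 0, 1, -0.1, 0, 0, 0, 0, 0, 1, 0, 0, 0, 0, 0, 0, 1]

```text
time: 16.75
position: [0.4068, 0.1609, 0.1281]
tool_rot: [0.995, -0.097, 0.0, -0.0]
ft_force: [0.2, 0.5, -1.5]
grip_width: 0.0157
grip_force: 55.0
```

Run:
```python
from h import *
o=robot.get_obs();print(o["time"],o["position"],o["ft_force"])
s=robot.camera("scene")[120:312,120:376];w=robot.camera("top")[90:282,150:406]
cv2.imwrite("pics/m7.png",cv2.resize(np.hstack([cv2.resize(w,(512,384)),cv2.resize(s,(512,384))]),(800,300)))
```

```text
16.75 [0.40677881 0.16093593 0.12809565] [ 0.22566491  0.51247668 -1.51691006]
```

View pics/m7.png

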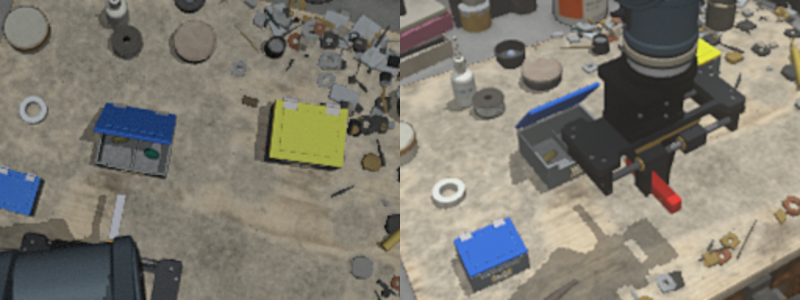

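Run:
```python
from h import *
im=robot.camera("top");h=cv2.cvtColor(im,cv2.COLOR_BGR2HSV)
m=cv2.inRange(h,(100,120,40),(128,255,255));m[:,:195]=0;m[:,290:]=0
c=max(cv2.findContours(m,0,1)[0],key=cv2.contourArea);q=cv2.boxPoints(cv2.minAreaRect(c));print(q)
Rz=Ro.from_euler("z",-10.8,degrees=True);O=np.array([.600,.125,0])
f=q[np.argsort(q[:,1])[-2:]]
C,d=ray("top",f)
C=Rz.inv().apply(C-O);d=Rz.inv().apply(d)
for dd,y in zip(d,[.055*np.sign((C+k*(-C[2]/k[2]))[1]) for k in d]):
    # intersect with cylinder of radius hypot(.09) about hinge: project to xz plane
    t=np.linspace(.4,1.2,8001)[:,None];P=C+t*dd;r=np.hypot(P[:,0]-.045,P[:,2]-.046)
    for i in np.nonzero(np.diff(np.sign(r-.09)))[0]: print(P[i],np.degrees(np.arctan2(P[i,2]-.046,.045-P[i,0])))
```

```text
[[209.63301 174.11009]
 [213.02385 154.61284]
 [262.2312  163.17064]
 [258.84033 182.6679 ]]
[-0.01006844  0.05349449  0.11728009] 52.311615168217855
[ 0.01638107  0.07761754 -0.03926942] -71.44672743364185
[-0.00944707 -0.0554825   0.11775162] 52.80779031275819
[ 0.01726759 -0.05288442 -0.03954282] -72.03765065116632
```

Lid stands at ≈52°, with the corners landing at y = ±0.055 as they should. Laying the knife down here, where the board is clear.

>>> jog_arm:
  motion: [0, 0, 0.7, 0, 0, 0, 1, 0, 0, 0.8, 0, 0, 0, 1, 0, 0, 0.7, 0, 0, 0, 1, 0, 0, 0.4, 0, 0, 0, 1, 0, 0, 0.15, 0, 0, 0, 1, 0, 0, 0.04, 0, 0, 0, 1, 0, 0, 0, 0, 0, 0, 1]

```text
time: 17.77
position: [0.4073, 0.1608, 0.0168]
tool_rot: [0.995, -0.097, 0.001, -0.0]
ft_force: [-1.1, 0.1, -0.0]
grip_width: 0.0157
grip_force: 55.0
```

>>> jog_arm:
  motion: [0, 0, 0.05, 0, 0, 0, 1, 0, 0, 0, 0, 0, 0, 1]
  grip_force: 10

```text
time: 18.02
position: [0.4069, 0.1608, 0.0146]
tool_rot: [0.995, -0.097, 0.0, -0.0]
ft_force: [0.6, -0.3, -0.9]
grip_width: 0.0161
grip_force: 10.0
```

>>> jog_arm:
  motion: [0, 0, 0, 0, 0, 0, 0.4, 0, 0, 0, 0, 0, 0, 0, 0, 0, 0, 0, 0, 0, 0, 0, 0, 0, 0, 0, 0, 0, 0, 0, -0.3, 0, 0, 0, 0, 0, 0, -0.7, 0, 0, 0, 0, 0, 0, -0.9, 0, 0, 0, 0, 0, 0, -0.9, 0, 0, 0, 0, 0, 0, -0.7, 0, 0, 0, 0]

```text
time: 19.15
position: [0.4067, 0.1608, 0.1565]
tool_rot: [0.995, -0.097, 0.001, -0.0]
ft_force: [-0.1, 0.4, -0.1]
grip_width: 0.0436
grip_force: 0.0
```

Run:
```python
from h import *
o=robot.get_obs();print(o["time"],o["position"],o["ft_force"],o["grip_width"])
s=robot.camera("scene");w=robot.camera("wrist")
cv2.imwrite("pics/m8.png",cv2.resize(np.hstack([w,s]),(800,300)))
```

```text
19.15 [0.40667345 0.16079702 0.1565213 ] [-0.09338577  0.39920608 -0.12016054] 0.04362295628672559
```

View pics/m8.png

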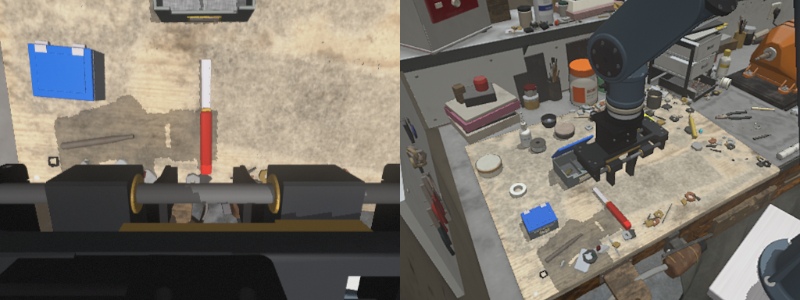

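The knife lies flat on the board, the lid stands open, and the gripper is clear.

```bash
python3 -c "
from rig import robot
print(robot.hand_in())"
```

```text
the job is handed in; nothing more can be done
None
```

The blue case was levered open with the knife to about 52° (measured in the top view) and left standing, the knife is laid on the bench, the yellow case was not touched, and the job was handed in at about 19 s; no verdict came back.

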